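# Press a glued joint: trip the pawl and ease the rack press down

### The job

Lay the loose board squarely on the glued board that lies on the press's pulled-out bed, flush with it all round, and push the bed fully home under the raised platen. Then throw the pawl lever over to the right, wind the crank up a little so that the pawl jumps clear, and keep hold of the crank while you let it turn back slowly under the weight, never letting the platen drop, until the platen rests on the boards and you can let go. Last, throw the pawl lever back to the left so that the ratchet will hold again; leave the glue bottle, spring clamp and sanding block where they are.

Things in the scene. Friction and masses are not known exactly. Their poses are not given: they have to be found in the camera images.
- press: Fixed grey C-frame bench press behind the vice, 284 wide, 110 deep, 250 mm high. Origin on the bench top below the middle of the ram; x away from the robot, y left, z up at yaw 0. Column at +y, throat open to -y, crank and ratchet on the -x face. Head: x -30 to 30, y -80 to 139, z 168 to 250 mm. The 26 mm square ram sticks out of the head to z = 314 mm at crank 0.
- platen: Steel platen, 90 (x) by 100 (y) by 18 mm, on the foot of the ram; origin at the centre of its underside, which starts 134 or 140 mm above the bench (raised, hung on the ratchet) and is 74 mm above it when it rests on the two stacked boards. Platen and ram weigh about 2.2 kg. Geared to the crank: 22 mm down for each rad; underside 134 mm up at crank 0.
- crank (a joint): Crank angle, rad. Growing = clockwise as the robot sees it = platen down; falling winds it up. Starts near 0 or -0.26 (one of 24 teeth); 2.73 with the platen on the boards. At 0 the handle points 85 deg left of straight up, at 2.73 71 deg right. Pawl in: it can only be wound up. The weight pulls with 5 to 8 N at the handle; pawl out and handle free, the platen drops at once.
- handle (a point): Middle of the grip zone on the crank's wooden handle: a freely turning round sleeve, 23 mm across, 92 mm long, pointing from the crank arm to the robot (the press's -x). The crank arm is 60 mm further in. The point moves with the crank on a circle of 75 mm radius about point shaft, in the press's y-z plane.
- shaft (a point): Point on the crank's axis (along the press's x), level with the grip zone: press frame x -118, y 27, z 205 mm. Ratchet wheel 86 mm across at press x = -38 mm; crank arm at press x -53 to -63 mm.
- pawl_lever (a joint): Pawl lever, rad: 0 = left (pawl sprung into the ratchet, holds), 0.7 = right (pawl sprung out). Stays where left; 3 to 5 N at the knob. A spring joins lever and pawl: with the lever right the loaded tooth still holds the pawl until the crank is wound up about 0.1 rad; then the pawl jumps clear and stays clear.
- lever_knob (a point): Centre of the black ball, 20 mm across, on the upper end of the pawl lever, 68 mm from its pin (press x -38, y -54, z 231 mm). In the press frame x -38, z 295 mm, y -31 mm with the lever left and -77 mm with it right. Head top 45 mm below it; the ram bar begins at press x -13 mm.
- bed (a joint): Travel of the steel sliding bed, m: 0 = pulled out to the right (start), 0.150 = fully home against the stop, centred under the platen (moves along the press's +y). Friction about 2.5 N. The bed is a flat plate 84 (x) by 126 (y) mm, top 36 mm above the bench, with a lip 5 mm high along each long side.
- bed_pull (a point): Middle of the cross bar of the bed's pull, a round bar 10 mm thick and 44 mm long (along x) at the bed's right end, 59 mm outside that end and 31 mm above the bench. Push here towards +y of the press to send the bed home.
- lower_board: Plain wooden board 46 (x) by 110 (y) by 19 mm high, lying on the bed (loose, glued face up); origin at the centre of its underside, 36 mm above the bench; y along its length.
- upper_board: Loose wooden board of the same size, 46 (x) by 110 (y) by 19 mm high, lying flat on the bench to the left of the press; origin at the centre of its underside; y along its length. Either way round fits.
- glue_bottle: Glue bottle standing to the right of the vice, near the front of the bench, 45 by 68 by 216 mm high; origin at the centre of its underside. Not to be disturbed.
- spring_clamp: Spring clamp lying on the bench left of the vice, 60 by 119 by 19 mm; origin at the centre of its underside. Not to be disturbed.
- sanding_block: Cork sanding block, 65 by 110 by 31 mm, lying behind the press; origin at the centre of its underside. Not to be disturbed.
There are look-alikes about, which are no part of the job. Leave any blue look-alike of the upper_board alone.

How it is judged:
By the outcome, as a careful person would: the job done as asked, in the order asked, and still so for the second after the job is handed in, with the robot touching nothing.
It also fails if it takes over 72 s, if anything falls off the work surface, if the arm or the gripper's body presses on something with over 40 N, if the wrist force passes 120 N, or if a joint passes its speed limit or range.

### The arm

A 6-joint arm with a two-finger parallel gripper is mounted at the origin on a cart in front of the work surface, level with it; the furniture and walls round the work are solid. World frame = base frame: x ahead of the robot, y to its left, z up, the work surface at z = 0. Lengths are in m, angles in rad, forces in N, time in s.
With the tool pointing down it reaches from about 0.3 to 1 m from the base axis. Payload 5.1 kg.
Tool frame: the origin (TCP) lies midway between the tips of the shut fingers; the grasp point (between the pads) lies 19 mm behind it; z points along the fingers, y is the line along which they close (so a half turn about z gives the same grasp; the last joint's range is limited). The gripper opens to 95 mm and grips with 3 to 60 N. Pads are 20 mm wide; open, the fingers measure 119 mm over their backs; the gripper's body (75 mm by 180 mm) begins 59 mm behind the grasp point.
Start: joints at [-1.274, 0.124, 1.65, -0, 1.367, -0.083], TCP at [0.241, -0.604, 0.215] pointing down, gripper open.
Joint ranges: [-2.61, 2.61], [-1.02, 2.33], [0.03, 2.71], [-1.35, 4.49], [0.32, 2.68], [-2.91, 2.91]. Speed limits (rad/s): [2.57, 2.57, 3.14, 3.14, 3.14, 3.14].

### API

Orientations are given as [roll, pitch, yaw] about the fixed x, y, z axes, in that order (R = Rz(yaw) Ry(pitch) Rx(roll)).
In Python, from bench import ctrl, optics gives the robot as it stands.
- The arm moves only by the tool send_rows, never from a script. Its argument "series" is a list of rows, each a list of 7 numbers: the finger opening in m, from 0 to 0.0951, then the shift along the tool's x, y, z in m, then the turn, a rotation vector about the tool's x, y, z in degrees. In form: [[grip, dx, dy, dz, rx, ry, rz], ...]. A call has 1 to 20 rows; each row shifts and turns the commanded pose from where the row before left it, along the tool's axes as they then stand; what a row does not reach is not made up. A row lasts 1/10 s, in which the tool goes at most 50 mm and 8.59 degrees, less where a joint would pass 70% of its speed; a pose out of reach is approached as far as the arm can. A call with a gripper value outside its range is refused whole. The fingers move at their own pace and stop on an object; "force" is the grip in N (left out, the last holds). Time passes only in rows, so rows that do not move let the fingers close. It gives the time, the measured TCP pose, the force and the opening at its end, in the units of the state.
- ctrl.observe(): the state, without advancing time (a new reading comes with each control period).
- optics.get_image(name): name is "scene" or "top" or "wrist"; returns a dict with "pixels" (384x512x3 uint8, red, green, blue), "depth" (384x512 float32, m along the optical axis (not along the pixel's ray), 0 where there is no reading), "fx", "fy", "cx", "cy" (pixels), "D" ([k1, k2, p1, p2, k3] as OpenCV has them; the pictures are not rectified), "extrinsics" (4x4, takes a point from world to camera coordinates). Camera axes: x right, y down, z forward; pixel columns grow to the right and rows downward; lengths in m; the calibration is good to about 2 mm. A picture is of the moment at which its call begins.
- ctrl.sign_off(): hands the job in, once; it reports no verdict.
The state is a dict: "clock": time; "qpos": joint angles; "joint_velocities": joint speeds; "joint_efforts": joint torques, N m; "eef_pos": TCP position; "tool_rot": TCP orientation; "wrist_force": force on the tool from outside, world axes, zero at the start; "moment": the same for the moment, N m; "gripper_width": finger opening in m.
Only numpy, scipy, OpenCV 4.12 (cv2) and the standard library are available. Lean on these libraries where they do the work, as an engineer would, in place of code of your own. Each camera call takes 0.05 s, during which the arm holds its last target. There are 200 camera calls.

## Working session

There is one attempt and no reset: what is moved stays moved. The work goes in short steps, Python scripts to look and compute and a tool call to move; the robot and the scene stay as the last step left them, time stands still between calls to the robot, and variables do not carry over. Pictures are saved under pics/ and viewed, on a budget of 10 in all, crops included, one or two more only if the job needs it, and the job is handed in when it is done.

Besides the shell and the picture viewer there is one more tool, called after "Emit:" by a JSON object that holds its "name" and its "arguments", one argument or row to a line. send_rows: Moves the arm, as the interface text tells. Its arguments: {"type":"object","properties":{"series":{"type":"array"},"force":{"type":"number"}},"required":["series"]}

```bash
mkdir -p pics; ls
cat > h.py <<'E'
import numpy as np, cv2
from bench import ctrl, optics
from scipy.spatial.transform import Rotation as R
def img(n): return optics.get_image(n)
def world(im,depth=True):
    h,w=im['depth'].shape
    K=np.array([[im['fx'],0,im['cx']],[0,im['fy'],im['cy']],[0,0,1]])
    u,v=np.meshgrid(np.arange(w),np.arange(h))
    n=cv2.undistortPoints(np.stack([u,v],-1).reshape(-1,1,2).astype(float),K,np.array(im['D'],float)).reshape(h,w,2)
    d=np.dstack([n,np.ones((h,w))])
    E=np.linalg.inv(im['extrinsics'])
    P=d*im['depth'][...,None]
    return P@E[:3,:3].T+E[:3,3], d@E[:3,:3].T, E[:3,3]
def onplane(im,uv,z):
    K=np.array([[im['fx'],0,im['cx']],[0,im['fy'],im['cy']],[0,0,1]])
    n=cv2.undistortPoints(np.array(uv,float).reshape(-1,1,2),K,np.array(im['D'],float)).reshape(-1,2)
    E=np.linalg.inv(im['extrinsics']); d=np.c_[n,np.ones(len(n))]@E[:3,:3].T; c=E[:3,3]
    return c+d*((z-c[2])/d[:,2])[:,None]
def save(im,f,crop=None,s=1):
    p=im['pixels'][...,::-1]
    if crop: a,b,c,d=crop; p=p[b:d,a:c]
    cv2.imwrite('pics/'+f,cv2.resize(np.ascontiguousarray(p),None,fx=s,fy=s,interpolation=cv2.INTER_CUBIC))
def st():
    s=ctrl.observe(); np.set_printoptions(precision=4,suppress=True)
    print({k:np.round(s[k],4) for k in ('clock','qpos','eef_pos','tool_rot','wrist_force','gripper_width')}); return s
E
python3 - <<'E'
from h import *
a=img('scene');b=img('top')
p=np.vstack([a['pixels'],b['pixels']])[...,::-1]
np.savez('s0.npz',a=a,b=b)
save(a,'a.png',s=1.5);save(b,'b.png',s=1.5)
for i in(a,b):
  E=np.linalg.inv(i['extrinsics']);print(E,i['fx'],(i['depth']==0).mean())
st()
E
```

```text
pics
[[ 0.99975205 -0.00918607 -0.02028415  0.59441595]
 [ 0.0101527  -0.62269447  0.78239921 -1.1878676 ]
 [-0.019818   -0.78241115 -0.62244681  1.18830691]
 [ 0.          0.          0.          1.        ]] 493.61951304450594 0.08209228515625
[[-0.02125477 -0.98482159  0.17226335  0.3814655 ]
 [-0.999748    0.01969144 -0.0107792   0.06583989]
 [ 0.00722347 -0.17244905 -0.98499195  1.12075107]
 [ 0.          0.          0.          1.        ]] 354.8962940903129 0.004150390625
{'clock': np.float64(0.1), 'qpos': array([-1.2736,  0.1244,  1.6515,  0.    ,  1.3675, -0.0826]), 'eef_pos': array([ 0.2408, -0.6031,  0.2135]), 'tool_rot': array([-3.1397, -0.0002,  0.3798]), 'wrist_force': array([-0.1902,  0.6344, -0.2285]), 'gripper_width': np.float64(0.0952)}
```

View pics/a.png

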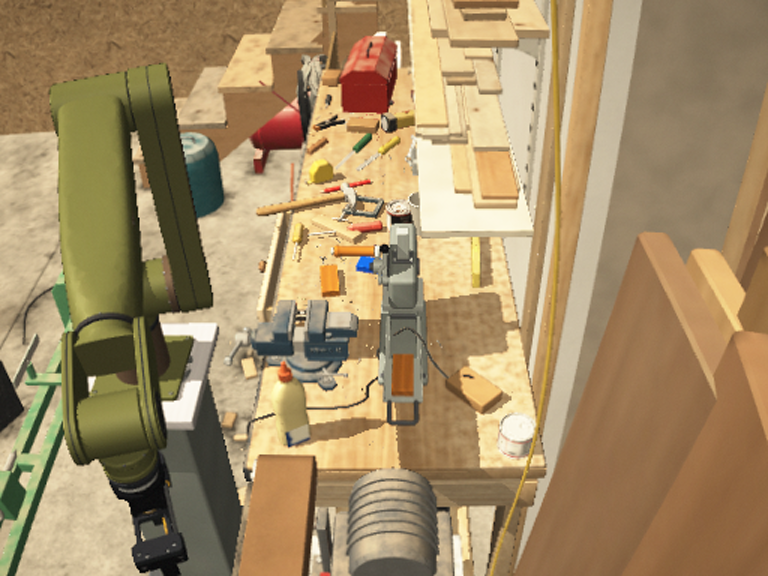

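View pics/b.png

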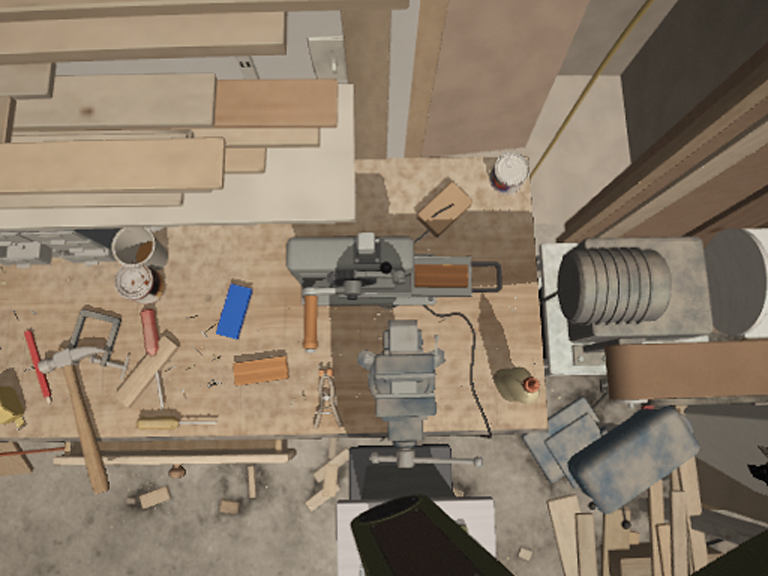

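The scene image shows the press centre near (400,330) with the bed pulled out toward the viewer. In the top image, the orange board at (260,370) is the only loose one that fits the 46x110 size. The blue look-alike is at (234,310) and the lower board lies on the bed at (441,276). I'll measure these next and confirm in a crop.

Run:
```python
from h import *
z=np.load('s0.npz',allow_pickle=True);a=z['a'].item();b=z['b'].item()
def rects(im,mask,name,zlo,zhi,xr=(0.2,.9),yr=(-.5,.6)):
    P,_,_=world(im)
    m=mask&(P[...,2]>zlo)&(P[...,2]<zhi)&(P[...,0]>xr[0])&(P[...,0]<xr[1])&(P[...,1]>yr[0])&(P[...,1]<yr[1])
    m=cv2.morphologyEx(m.astype(np.uint8),cv2.MORPH_OPEN,np.ones((3,3)))
    n,l,s,c=cv2.connectedComponentsWithStats(m)
    for i in range(1,n):
        if s[i,4]<60: continue
        q=P[l==i]; zt=np.median(q[:,2])
        cs=max(cv2.findContours((l==i).astype(np.uint8),0,2)[0],key=len)
        w=onplane(im,cs.reshape(-1,2),zt)[:,:2]*1000
        print(name,c[i].round(),s[i,4],'z',zt.round(4),cv2.minAreaRect(w.astype(np.float32)))
for nm,im in(('scene',a),('top',b)):
    h=cv2.cvtColor(im['pixels'],cv2.COLOR_RGB2HSV)
    rects(im,(h[...,0]<16)&(h[...,1]>130)&(h[...,2]>60),nm+' orange',0.008,.2)
    rects(im,(h[...,0]>100)&(h[...,0]<130)&(h[...,1]>150),nm+' blue',0.008,.2)
    g=h[...,1]<70
    rects(im,g,nm+' headtop',.235,.27); rects(im,g,nm+' bed',.026,.045,yr=(-.3,-.0))
    rects(im,g|True,nm+' ramtop',.29,.34,xr=(.45,.8),yr=(-.2,.3))
    rects(im,h[...,2]<60,nm+' black knob',.27,.32,xr=(.45,.8))
p=b['pixels'][...,::-1]; p=p[140:270,130:350]
cv2.imwrite('pics/c.png',cv2.resize(p,None,fx=3.6,fy=3.6,interpolation=cv2.INTER_CUBIC))
```

```text
scene orange [246. 151.] 93 z 0.0224 ((512.1787719726562, 539.7828369140625), (84.41817474365234, 46.435611724853516), 10.089184761047363)
scene orange [268. 250.] 405 z 0.0546 ((603.9306640625, -71.24654388427734), (121.76323699951172, 44.9432487487793), 88.79753112792969)
scene orange [190. 250.] 67 z 0.1879 ((380.47137451171875, -206.28640747070312), (25.392757415771484, 32.194942474365234), 18.901037216186523)
scene orange [189. 323.] 1481 z 0.1674 ((402.928466796875, -448.02508544921875), (136.5418701171875, 107.92643737792969), 88.57206726074219)
scene blue [243. 175.] 80 z 0.0195 ((508.5568542480469, 371.8398132324219), (60.61333465576172, 36.61255645751953), 75.16031646728516)
scene headtop [268. 172.] 609 z 0.2495 ((604.7405395507812, 100.60823822021484), (224.48402404785156, 61.22795486450195), 88.51336669921875)
scene headtop [255. 182.] 63 z 0.243 ((563.15087890625, 40.635536193847656), (15.80837631225586, 56.569950103759766), 0.35343629121780396)
scene bed [206. 243.] 185 z 0.0367 ((398.3607482910156, -19.267261505126953), (43.088130950927734, 101.01132202148438), 67.281
[... 1212 characters left out ...]
), 88.91973876953125)
top bed [295. 173.] 195 z 0.0365 ((636.1250610351562, -73.42210388183594), (119.58004760742188, 16.127212524414062), 88.9238510131836)
top bed [300. 194.] 312 z 0.0362 ((572.6273193359375, -99.7336196899414), (27.37118911743164, 189.91705322265625), 2.8715102672576904)
top bed [281. 257.] 65 z 0.0383 ((378.8245544433594, -20.61074447631836), (24.35363006591797, 23.793062210083008), 88.70762634277344)
top ramtop [196. 120.] 4600 z 0.3048 ((718.9420776367188, 201.763427734375), (160.14654541015625, 204.61460876464844), 0.6389921307563782)
top ramtop [243. 161.] 161 z 0.3185 ((601.0117797851562, 84.30107116699219), (25.7273006439209, 31.380138397216797), 88.98299407958984)
```

View pics/c.png

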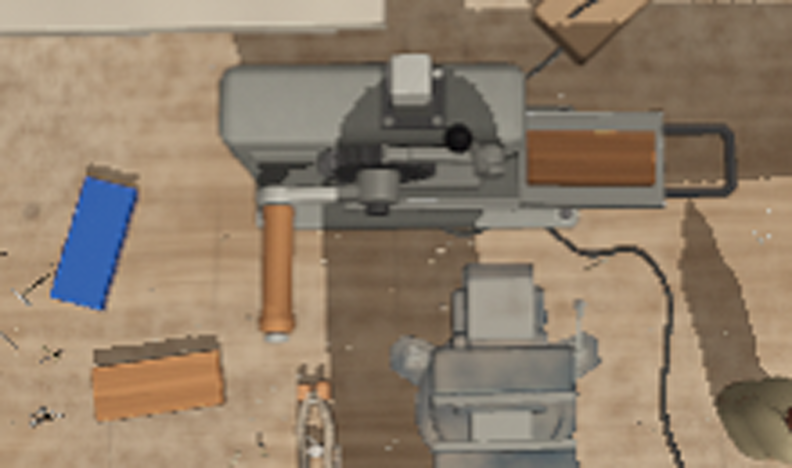

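The crop shows the orange board at (160,385) and the blue look-alike at (95,240). Orange measures 45x109 mm with its top at z=19 mm, so it is the upper_board. Handle, knob and obstacle heights are next.

Run:
```python
from h import *
z=np.load('s0.npz',allow_pickle=True);a=z['a'].item();b=z['b'].item()
for nm,im in(('scene',a),('top',b)):
    P,_,_=world(im); P=P*1000;h=cv2.cvtColor(im['pixels'],cv2.COLOR_RGB2HSV);I=h[...,0].astype(int)
    def box(x0,x1,y0,y1,z0,z1,extra=True):
        m=(P[...,0]>x0)&(P[...,0]<x1)&(P[...,1]>y0)&(P[...,1]<y1)&(P[...,2]>z0)&(P[...,2]<z1)&extra
        q=P[m]; return q
    def rep(n,q):
        if len(q): print(nm,n,len(q),'min',np.percentile(q,3,axis=0).round(),'med',np.median(q,axis=0).round(),'max',np.percentile(q,98,axis=0).round())
    rep('vice',box(150,500,-90,120,5,400))
    rep('handle',box(400,545,150,240,120,280,(I<20)&(h[...,1]>90)))
    rep('knob',box(540,590,0,100,270,310))
    rep('ramtop',box(580,640,50,120,308,330))
    rep('bottle',box(350,500,-300,-120,5,400))
    rep('clamp',box(300,480,130,230,4,60))
    rep('bedpull',box(560,660,-230,-140,22,60,h[...,2]<110))
    rep('headtop',box(540,660,-40,260,246,254))
    rep('right machine',box(300,900,-700,-250,20,500))
```

```text
scene vice 4010 min [157. -53.  10.] med [357. -15. 126.] max [486.  64. 386.]
scene handle 185 min [453. 170. 187.] med [494. 179. 201.] max [542. 192. 209.]
scene knob 50 min [560.  38. 272.] med [569.  47. 294.] max [575.  55. 306.]
scene ramtop 66 min [594.  65. 310.] med [606.  74. 319.] max [619.  93. 324.]
scene bottle 1113 min [ 354. -230.    6.] med [ 386. -213.   90.] max [ 488. -128.  201.]
scene clamp 81 min [348. 157.   4.] med [363. 180.  11.] max [462. 226.  22.]
scene bedpull 121 min [ 572. -194.   31.] med [ 606. -182.   37.] max [ 634. -142.   42.]
scene headtop 387 min [573.   7. 246.] med [605.  58. 250.] max [634. 210. 254.]
scene right machine 8636 min [ 340. -607.   31.] med [ 512. -472.   97.] max [ 851. -276.  397.]
top vice 4796 min [172. -50.  14.] med [334.  27. 142.] max [487. 101. 389.]
top handle 305 min [450. 174. 194.] med [493. 184. 202.] max [538. 195. 206.]
top knob 62 min [558.  41. 274.] med [565.  51. 302.] max [575.  60. 306.]
top ramtop 139 min [592.  71. 310.] med [604.  83. 319.] max [617.  97. 322.]
top bottle 661 min [ 352. -213.    6.] med [ 382. -183.  137.] max [ 487. -125.  209.]
top clamp 294 min [305. 144.   4.] med [362. 175.  17.] max [451. 219.  21.]
top bedpull 143 min [ 569. -194.   31.] med [ 600. -178.   35.] max [ 634. -143.   40.]
top headtop 1397 min [567.  13. 246.] med [602. 125. 249.] max [630. 212. 253.]
top right machine 9946 min [ 341. -689.   31.] med [ 510. -480.  124.] max [ 848. -279.  300.]
```

Emit:
{"name": "send_rows", "arguments": {
  "series": [
    [0.095,0,0,-0.014,0,0,-7.6],
    [0.095,0,0,-0.014,0,0,-7.6],
    [0.095,0,0,-0.014,0,0,-7.6],
    [0.095,0,0,-0.014,0,0,-7.6],
    [0.095,0,0,-0.014,0,0,-7.6],
    [0.095,0,0,-0.014,0,0,-7.6],
    [0.095,0,0,-0.014,0,0,-7.6],
    [0.095,0,0,-0.014,0,0,-7.6],
    [0.095,0,0,-0.014,0,0,-7.4]
  ]
}}

```text
clock: 1.0
eef_pos: [0.2409, -0.6034, 0.3404]
tool_rot: [-3.141, -0.001, 1.575]
wrist_force: [0.2, -0.1, -0.2]
gripper_width: 0.095
```

Emit:
{"name": "send_rows", "arguments": {
  "series": [
    [0.07,0.036,0.013,0,0,0,0],
    [0.07,0.036,0.013,0,0,0,0],
    [0.07,0.036,0.013,0,0,0,0],
    [0.07,0.036,0.013,0,0,0,0],
    [0.07,0.036,0.013,0,0,0,0],
    [0.07,0.036,0.013,0,0,0,0],
    [0.07,0.036,0.013,0,0,0,0],
    [0.07,0.036,0.013,0,0,0,0],
    [0.07,0.036,0.013,0,0,0,0],
    [0.07,0.036,0.013,0,0,0,0],
    [0.07,0.036,0.013,0,0,0,0],
    [0.07,0.036,0.013,0,0,0,0],
    [0.07,0.036,0.013,0,0,0,0],
    [0.07,0.036,0.013,0,0,0,0],
    [0.07,0.04,0,0,0,0,0],
    [0.07,0.04,0,0,0,0,0],
    [0.07,0.04,0,0,0,0,0],
    [0.07,0.04,0,0,0,0,0],
    [0.07,0.04,0,0,0,0,0],
    [0.07,0.04,0,0,0,0,0]
  ]
}}

```text
clock: 3.0
eef_pos: [0.4229, 0.1418, 0.3403]
tool_rot: [-3.141, 0.0, 1.57]
wrist_force: [0.3, -0.7, 0.4]
gripper_width: 0.0701
```

Emit:
{"name": "send_rows", "arguments": {
  "series": [
    [0.07,0.04,0,0.02,0,0,0],
    [0.07,0.04,0,0.03,0,0,0],
    [0.07,0.04,0,0.03,0,0,0],
    [0.07,0.03,0,0.03,0,0,0],
    [0.07,0.01,0,0.02,0,0,-3.5],
    [0.07,0,0,0,0,0,-3.5],
    [0.07,0,0,0,0,0,0]
  ]
}}

```text
clock: 3.7
eef_pos: [0.4226, 0.3002, 0.2089]
tool_rot: [-3.139, 0.001, 1.693]
wrist_force: [0.4, -0.2, 0.3]
gripper_width: 0.0701
```

```bash
cat >> h.py <<'E'
def orect(im,zlo,zhi,ztop,minarea=1500):
    """orange rects at given top height"""
    P,_,_=world(im);h=cv2.cvtColor(im['pixels'],cv2.COLOR_RGB2HSV)
    m=(h[...,0]<18)&(h[...,1]>110)&(h[...,2]>50)&(P[...,2]>zlo)&(P[...,2]<zhi)
    m=cv2.morphologyEx(m.astype(np.uint8),cv2.MORPH_CLOSE,np.ones((5,5)));m=cv2.morphologyEx(m,cv2.MORPH_OPEN,np.ones((5,5)))
    n,l,s,c=cv2.connectedComponentsWithStats(m)
    for i in range(1,n):
        if s[i,4]<minarea: continue
        cs=max(cv2.findContours((l==i).astype(np.uint8),0,2)[0],key=len).reshape(-1,2)
        w=onplane(im,cs,ztop)[:,:2]*1000
        print('orange px',s[i],'zmed',np.median(P[l==i][:,2]).round(4),cv2.minAreaRect(w.astype(np.float32)))
E
python3 - <<'E'
from h import *
st(); w=img('wrist'); save(w,'w1.png'); orect(w,.01,.03,.019)
E
```

```text
{'clock': np.float64(3.7), 'qpos': array([ 0.5141, -0.1654,  1.9446, -0.    ,  1.3656,  0.3917]), 'eef_pos': array([0.4226, 0.3002, 0.2089]), 'tool_rot': array([-3.1387,  0.0012,  1.6932]), 'wrist_force': array([ 0.4159, -0.1882,  0.3286]), 'gripper_width': np.float64(0.0701)}
orange px [ 234  105   45  102 4381] zmed 0.0198 ((415.8830871582031, 312.9857482910156), (45.922462463378906, 109.0454330444336), 6.8780903816223145)
```

View pics/w1.png

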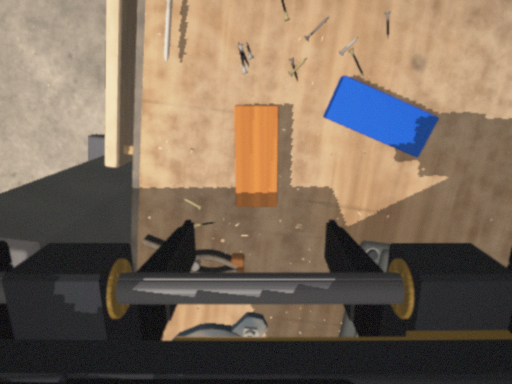

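The wrist view shows the orange board upright at (256,155), the blue one at (380,115), and the fingers at the bottom. The depth and the 46x109 mm size match. Grasping now.

Emit:
{"name": "send_rows", "arguments": {
  "series": [
    [0.07,0.006,-0.003,0.04,0,0,0],
    [0.07,0.006,-0.002,0.045,0,0,0],
    [0.07,0,0,0.045,0,0,0],
    [0.07,0,0,0.04,0,0,0],
    [0.07,0,0,0.02,0,0,0],
    [0.07,0,0,0.014,0,0,0],
    [0.07,0,0,0,0,0,0],
    [0.03,0,0,0,0,0,0],
    [0.03,0,0,0,0,0,0],
    [0.03,0,0,0,0,0,0],
    [0.03,0,0,0,0,0,0]
  ],
  "force": 30
}}

```text
clock: 4.85
eef_pos: [0.4179, 0.312, 0.008]
tool_rot: [3.14, -0.001, 1.692]
wrist_force: [-1.2, -0.4, 2.8]
gripper_width: 0.0458
```

Emit:
{"name": "send_rows", "arguments": {
  "series": [
    [0.03,0,0,-0.03,0,0,0],
    [0.03,0,0,-0.05,0,0,4],
    [0.03,0,0,-0.05,0,0,4.05],
    [0.03,0,0,-0.05,0,0,0],
    [0.03,0,0,-0.05,0,0,0],
    [0.03,0,0,-0.05,0,0,0],
    [0.03,0,0,-0.05,0,0,0],
    [0.03,-0.04,0,0,0,0,0],
    [0.03,-0.04,0,0,0,0,0],
    [0.03,-0.04,0,0,0,0,0],
    [0.03,-0.04,0,0,0,0,0],
    [0.03,-0.04,0,0,0,0,0],
    [0.03,-0.04,0,0,0,0,0],
    [0.03,-0.04,0,0,0,0,0],
    [0.03,-0.04,0,0,0,0,0],
    [0.03,-0.04,0.01,0,0,0,0],
    [0.03,-0.03,0.02,0,0,0,0],
    [0.03,-0.03,0.02,0,0,0,0],
    [0.03,0,0.02,0.03,0,0,0],
    [0.03,0,0,0.03,0,0,0]
  ]
}}

```text
clock: 6.85
eef_pos: [0.4809, -0.1111, 0.2767]
tool_rot: [3.139, 0.001, 1.55]
wrist_force: [-0.7, 0.2, -1.1]
gripper_width: 0.0456
```

Run:
```python
from h import *
s=st(); w=img('wrist'); save(w,'w2.png'); z=s['eef_pos'][2]
print('cam',np.linalg.inv(w['extrinsics'])[:3,3])
print('lower');orect(w,.045,.065,.055,300)
print('held');orect(w,z-.02,z+.04,z+.011,300)
b=img('top');print('top');orect(b,.045,.065,.055,200);orect(b,z-.02,z+.03,z+.011,200)
```

```text
{'clock': np.float64(6.85), 'qpos': array([-0.336 , -0.2637,  1.9142,  0.0003,  1.4886, -0.3152]), 'eef_pos': array([ 0.4809, -0.1111,  0.2767]), 'tool_rot': array([3.1391, 0.0005, 1.55  ]), 'wrist_force': array([-0.6647,  0.2394, -1.0749]), 'gripper_width': np.float64(0.0456)}
cam [ 0.4814 -0.0362  0.4476]
lower
orange px [ 340   71   50   97 4109] zmed 0.0558 ((599.7991333007812, -63.29379653930664), (107.27861785888672, 48.35488510131836), 88.4805908203125)
held
orange px [  211   137    98   135 12531] zmed 0.2885 ((480.62811279296875, -88.36881256103516), (69.30490112304688, 46.585819244384766), 88.77498626708984)
orange px [ 217  304   86   33 2790] zmed 0.2886 ((479.156005859375, -152.71044921875), (20.237329483032227, 45.917137145996094), 88.63887023925781)
top
orange px [276 176  36  15 528] zmed 0.0547 ((602.0092163085938, -65.41954040527344), (108.43952178955078, 43.9195442199707), 88.86807250976562)
orange px [303 205  14  20 245] zmed 0.2808 ((477.12030029296875, -71.53590393066406), (30.988361358642578, 45.920475006103516), 87.48102569580078)
```

View pics/w2.png

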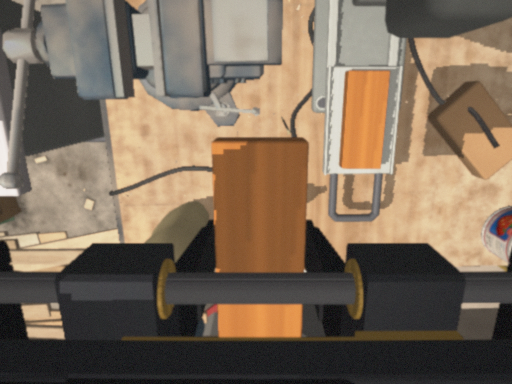

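The wrist view shows the held board at (260,230) and the lower board on the bed at (365,118). I'll go above the bed, offset to the right, and compare the two boards in one view from straight above.

Emit:
{"name": "send_rows", "arguments": {
  "series": [
    [0.03,-0.006,0.03,0.01,0,0,0],
    [0.03,-0.005,0.03,0.02,0,0,0],
    [0.03,-0.005,0.03,0.03,0,0,0],
    [0.03,0,0.03,0.03,0,0,0],
    [0.03,0,0,0.01,0,0,0],
    [0.03,0,0,0,0,0,0],
    [0.03,0,0,0,0,0,0]
  ]
}}

```text
clock: 7.65
eef_pos: [0.599, -0.128, 0.1788]
tool_rot: [3.139, 0.001, 1.552]
wrist_force: [-0.4, -0.0, -1.0]
gripper_width: 0.0457
```

Run:
```python
from h import *
s=st(); w=img('wrist'); save(w,'w3.png'); z=s['eef_pos'][2]
print('cam',np.linalg.inv(w['extrinsics'])[:3,3])
print('lower');orect(w,.049,.062,.055,300)
print('held');orect(w,z+.004,z+.02,z+.011,300)
```

```text
{'clock': np.float64(7.65), 'qpos': array([-0.2982,  0.0658,  1.7738, -0.0001,  1.2998, -0.2794]), 'eef_pos': array([ 0.599 , -0.128 ,  0.1788]), 'tool_rot': array([3.1395, 0.0007, 1.5521]), 'wrist_force': array([-0.4401, -0.0047, -1.0097]), 'gripper_width': np.float64(0.0457)}
cam [ 0.5995 -0.0531  0.3496]
lower
orange px [ 234   42   56   95 5159] zmed 0.0558 ((601.8444213867188, -47.124000549316406), (75.43414306640625, 45.12321853637695), 88.48484802246094)
held
orange px [  211   139    98   133 12417] zmed 0.1905 ((598.7979736328125, -105.79669952392578), (68.36560821533203, 46.53617858886719), 88.85584259033203)
orange px [ 218  304   85   33 2777] zmed 0.1906 ((597.4445190429688, -169.68849182128906), (20.2373104095459, 45.84159469604492), 88.76898193359375)
```

View pics/w3.png

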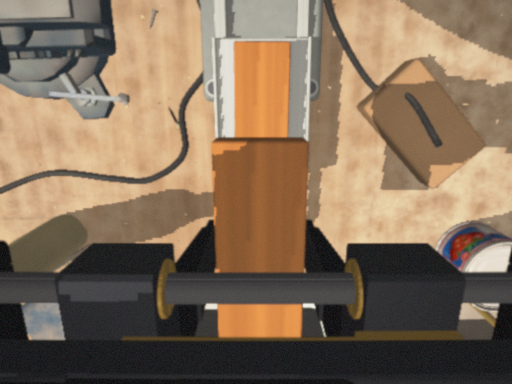

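Emit:
{"name": "send_rows", "arguments": {
  "series": [
    [0.03,0.03,0.001,0,0,0,0],
    [0.03,0.032,0.001,0.02,0,0,0],
    [0.03,0,0,0.03,0,0,0],
    [0.03,0,0,0.014,0,0,0],
    [0.03,0,0,0,0,0,0],
    [0.03,0,0,0,0,0,0]
  ]
}}

```text
clock: 8.3
eef_pos: [0.6025, -0.0668, 0.1143]
tool_rot: [3.14, 0.0, 1.551]
wrist_force: [0.5, 0.2, -0.2]
gripper_width: 0.0456
```

Run:
```python
from h import *
s=st(); w=img('wrist'); save(w,'w4.png',crop=(150,60,370,230),s=3.5); z=s['eef_pos'][2]
print('cam',np.linalg.inv(w['extrinsics'])[:3,3])
print('lower');orect(w,.049,.062,.055,40)
print('held');orect(w,z+.004,z+.02,z+.011,300)
P,_,_=world(w)
for c in(225,245,260,275,290):
  for r in range(100,160,3): print(c,r,w['pixels'][r,c],P[r,c].round(4)) if c==260 else 0
for r in(118,124,130): print(r,[(c,tuple(w['pixels'][r,c]),P[r,c].round(3)) for c in list(range(228,240,2))+list(range(280,296,2))])
```

```text
{'clock': np.float64(8.3), 'qpos': array([-0.1989,  0.1096,  1.8406, -0.0001,  1.1894, -0.179 ]), 'eef_pos': array([ 0.6025, -0.0668,  0.1143]), 'tool_rot': array([3.1396, 0.0004, 1.551 ]), 'wrist_force': array([ 0.4531,  0.198 , -0.1819]), 'gripper_width': np.float64(0.0456)}
cam [0.6031 0.0081 0.2852]
lower
orange px [226 128  67   9 547] zmed 0.0559 ((602.6725463867188, -13.785051345825195), (5.306776523590088, 44.30238723754883), 88.79949188232422)
held
orange px [  212   139    96   133 12308] zmed 0.1261 ((602.4010620117188, -44.48992156982422), (68.36044311523438, 46.58070373535156), 88.74679565429688)
orange px [ 217  304   86   33 2791] zmed 0.1262 ((600.8963012695312, -108.39193725585938), (20.232196807861328, 45.93351745605469), 88.71522521972656)
260 100 [111 113 106] [0.6031 0.0081 0.2852]
260 103 [113 113 105] [0.6031 0.0081 0.2852]
260 106 [108 107 103] [0.6031 0.0081 0.2852]
260 109 [104 104  98] [0.6031 0.0081 0.2852]
260 112 [103 104  96] [0.6031 0.0081 0.2852]
260 115 [ 99 101  93] [0.6031 0.0081 0.2852]
260 118 [97 94 90] [0.6031 0.0081 0.2852]
260 121 [97 95 91] 
[... 3375 characters left out ...]
  0.058])), (280, (np.uint8(241), np.uint8(167), np.uint8(88)), array([ 0.617, -0.013,  0.054])), (282, (np.uint8(240), np.uint8(168), np.uint8(88)), array([ 0.618, -0.013,  0.056])), (284, (np.uint8(240), np.uint8(166), np.uint8(91)), array([ 0.619, -0.013,  0.056])), (286, (np.uint8(240), np.uint8(163), np.uint8(87)), array([ 0.621, -0.013,  0.056])), (288, (np.uint8(239), np.uint8(164), np.uint8(88)), array([ 0.622, -0.013,  0.056])), (290, (np.uint8(238), np.uint8(165), np.uint8(89)), array([ 0.623, -0.013,  0.056])), (292, (np.uint8(205), np.uint8(134), np.uint8(81)), array([ 0.625, -0.013,  0.056])), (294, (np.uint8(157), np.uint8(150), np.uint8(137)), array([ 0.628, -0.015,  0.038]))]
```

View pics/w4.png

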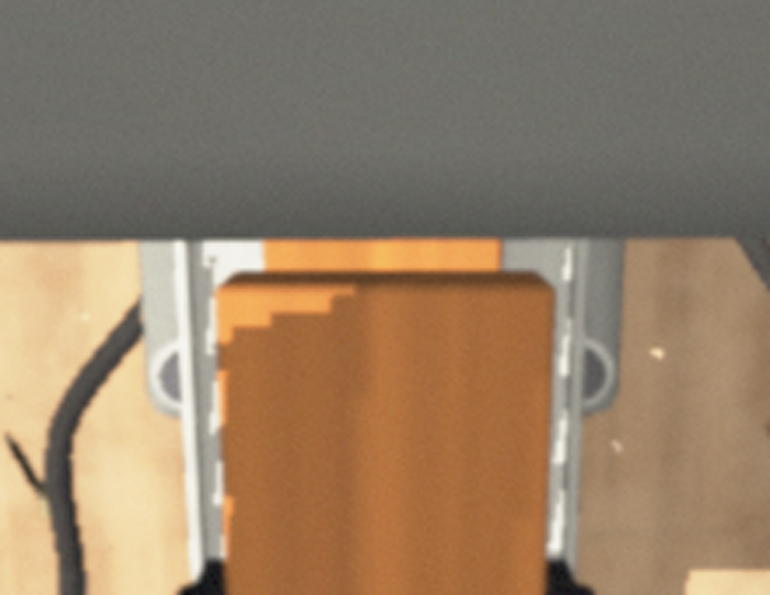

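The crop shows the held board's end at rows 275-290 with the lower board peeking out beneath the head at row 255, aligned in x. I'll shift 1 mm to the left and lower it.

Emit:
{"name": "send_rows", "arguments": {
  "series": [
    [0.03,0.001,-0.0003,0.025,0,0,0],
    [0.03,0,0,0.02,0,0,0],
    [0.03,0,0,0.003,0,0,0],
    [0.03,0,0,0.001,0,0,0],
    [0.03,0,0,0,0,0,0],
    [0.03,0,0,0,0,0,0]
  ]
}}

```text
clock: 8.95
eef_pos: [0.6029, -0.0654, 0.0655]
tool_rot: [3.139, 0.0, 1.552]
wrist_force: [-0.3, -0.1, -0.4]
gripper_width: 0.0454
```

Emit:
{"name": "send_rows", "arguments": {
  "series": [
    [0.03,0,0,0.001,0,0,0],
    [0.03,0,0,0.001,0,0,0],
    [0.03,0,0,0,0,0,0]
  ]
}}

```text
clock: 9.25
eef_pos: [0.6024, -0.0652, 0.063]
tool_rot: [3.14, 0.0, 1.552]
wrist_force: [-2.1, 0.4, 5.2]
gripper_width: 0.0455
```

Emit:
{"name": "send_rows", "arguments": {
  "series": [
    [0.05,0,0,0,0,0,0],
    [0.06,0,0,0,0,0,0],
    [0.064,0,0,0,0,0,0],
    [0.064,0,0,-0.01,0,0,0],
    [0.064,0,0,-0.03,0,0,0],
    [0.064,-0.03,0,-0.04,0,0,0],
    [0.064,-0.05,0,-0.04,0,0,0],
    [0.064,-0.04,0,-0.03,0,0,0],
    [0.064,0,0,0,0,0,0]
  ]
}}

```text
clock: 10.15
eef_pos: [0.6023, -0.1791, 0.2101]
tool_rot: [3.131, 0.005, 1.547]
wrist_force: [0.6, 1.0, -0.1]
gripper_width: 0.064
```

Run:
```python
from h import *
s=st(); w=img('wrist'); save(w,'w5.png',crop=(180,20,360,200),s=3.3)
print('cam',np.linalg.inv(w['extrinsics'])[:3,3])
print('upper');orect(w,.068,.082,.074,300)
P,_,_=world(w); P*=1000
m=(P[...,2]>50)&(P[...,2]<64)&(P[...,0]>560)&(P[...,0]<650)&(P[...,1]>-150)&(P[...,1]<0)
v,u=np.nonzero(m);print(m.sum(), u.min() if m.any() else '',v.min() if m.any() else '')
m=(P[...,2]>26)&(P[...,2]<40)&(P[...,0]>560)&(P[...,0]<660)&(P[...,1]<-155)&(P[...,1]>-230)
q=P[m];print('pull',np.percentile(q,[2,50,98],axis=0).round(1))
```

```text
{'clock': np.float64(10.15), 'qpos': array([-0.3739,  0.0724,  1.7132, -0.0013,  1.3444, -0.3502]), 'eef_pos': array([ 0.6023, -0.1791,  0.2101]), 'tool_rot': array([3.1312, 0.0052, 1.5474]), 'wrist_force': array([ 0.5847,  0.9702, -0.0847]), 'gripper_width': np.float64(0.064)}
cam [ 0.6017 -0.1034  0.3806]
upper
orange px [ 227    0   56  115 6166] zmed 0.0748 ((601.7449340820312, -72.96846771240234), (90.84732055664062, 45.31191635131836), 88.8018798828125)
0  
pull [[ 568.2 -191.7   32.3]
 [ 598.8 -182.3   36. ]
 [ 631.8 -156.1   38.1]]
```

View pics/w5.png

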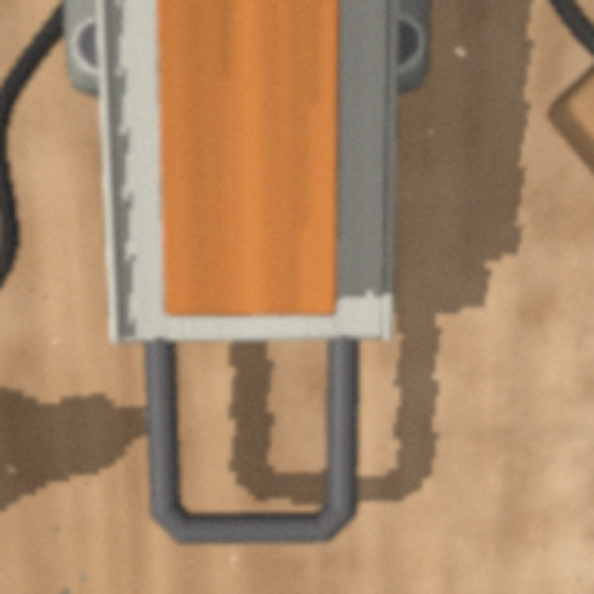

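The boards sit aligned: the upper one shows a clean edge with nothing protruding beneath, and the pull bar is at rows 515-540. Next I move behind the bar with fingers shut and tilted 20°.

Emit:
{"name": "send_rows", "arguments": {
  "series": [
    [0,-0.025,-0.001,0,0,0,0],
    [0,-0.025,-0.001,0.03,0,0,0],
    [0,0,0,0.045,0,0,0],
    [0,0,0,0.045,0,0,0],
    [0,0,0,0.045,0,0,0],
    [0,0,0,0.01,0,7,0],
    [0,0,0,0,0,7,0],
    [0,0,0,0,0,6,0],
    [0,0,0,0,0,0,0],
    [0,0,0,0,0,0,0]
  ]
}}

```text
clock: 11.2
eef_pos: [0.596, -0.2231, 0.0266]
tool_rot: [-3.139, -0.349, 1.551]
wrist_force: [0.1, 0.2, 1.2]
gripper_width: 0.0003
```

Emit:
{"name": "send_rows", "arguments": {
  "series": [
    [0,-0.003,0.003,0.0085,0,0,0],
    [0,0.0169,0,0.0062,0,0,0],
    [0,0.0047,0,0.0017,0,0,0],
    [0,0.0047,0,0.0017,0,0,0],
    [0,0.0075,0,0.0027,0,0,0],
    [0,0.0094,0,0.0034,0,0,0],
    [0,0.0113,0,0.0041,0,0,0],
    [0,0.0113,0,0.0041,0,0,0],
    [0,0.0113,0,0.0041,0,0,0],
    [0,0.0113,0,0.0041,0,0,0],
    [0,0.0113,0,0.0041,0,0,0],
    [0,0.0113,0,0.0041,0,0,0],
    [0,0.0094,0,0.0034,0,0,0],
    [0,0.0094,0,0.0034,0,0,0],
    [0,0.0075,0,0.0027,0,0,0],
    [0,0.0047,0,0.0017,0,0,0],
    [0,0,0,0,0,0,0]
  ]
}}

```text
clock: 12.9
eef_pos: [0.6035, -0.0719, 0.02]
tool_rot: [3.14, -0.351, 1.552]
wrist_force: [-0.7, -0.1, 0.2]
gripper_width: 0.0001
```

Emit:
{"name": "send_rows", "arguments": {
  "series": [
    [0,0.0047,0,0.0017,0,0,0],
    [0,0.0047,0,0.0017,0,0,0],
    [0,0.0047,0,0.0017,0,0,0],
    [0,0.0028,0,0.001,0,0,0]
  ]
}}

```text
clock: 13.3
eef_pos: [0.6039, -0.0549, 0.0199]
tool_rot: [3.139, -0.349, 1.552]
wrist_force: [1.5, -3.0, -0.1]
gripper_width: 0.0006
```

Emit:
{"name": "send_rows", "arguments": {
  "series": [
    [0,0.0028,0,0.001,0,0,0],
    [0,0.0028,0,0.001,0,0,0],
    [0,0,0,0,0,0,0]
  ]
}}

```text
clock: 13.6
eef_pos: [0.6039, -0.0521, 0.0198]
tool_rot: [3.139, -0.342, 1.553]
wrist_force: [-1.4, -13.1, 2.4]
gripper_width: 0.0008
```

The bed stopped hard against its stop at 13 N, with the bar where it should be. Backing off, rising, and turning for the lever.

Emit:
{"name": "send_rows", "arguments": {
  "series": [
    [0.04,-0.0282,0,-0.0103,0,0,0],
    [0.04,-0.0282,0,-0.0103,0,0,0],
    [0.04,0,0,-0.04,0,-7,0],
    [0.04,0,0,-0.04,0,-7,0],
    [0.04,0,0,-0.04,0,-6,0],
    [0.04,0,0,-0.045,0,0,-8.2],
    [0.04,0,0,-0.045,0,0,-8.2],
    [0.04,0,0,-0.045,0,0,-8.2],
    [0.04,0,0,-0.045,0,0,-8.2],
    [0.04,0,0,-0.04,0,0,-8.2],
    [0.04,0,0,-0.015,0,0,-8.2],
    [0.04,0,0,0,0,0,-8.2],
    [0.04,0,0,0,0,0,-8.2],
    [0.04,0,0,0,0,0,-8.2],
    [0.04,0,0,0,0,0,-8.2],
    [0.04,0,0,0,0,0,-8.2],
    [0.04,0,0,0,0,0,0]
  ]
}}

```text
clock: 15.3
eef_pos: [0.6012, -0.1352, 0.37]
tool_rot: [3.14, -0.001, 3.126]
wrist_force: [-0.1, 0.0, -0.5]
gripper_width: 0.0399
```

Run:
```python
from h import *
st()
b=img('top');a=img('scene')
for n,im in(('top',b),('scene',a)):
    P,_,_=world(im);P*=1000;h=cv2.cvtColor(im['pixels'],cv2.COLOR_RGB2HSV)
    for nm,bx in(('knob',(545,588,-40,100,284,312)),('pull',(560,650,-100,0,22,45))):
        m=(P[...,0]>bx[0])&(P[...,0]<bx[1])&(P[...,1]>bx[2])&(P[...,1]<bx[3])&(P[...,2]>bx[4])&(P[...,2]<bx[5])
        q=P[m]; print(n,nm,len(q),np.percentile(q,[3,50,97],axis=0).round(0).tolist() if len(q) else '')
```

```text
{'clock': np.float64(15.3), 'qpos': array([-0.3088, -0.0003,  1.524 ,  0.0012,  1.6195, -1.8643]), 'eef_pos': array([ 0.6012, -0.1352,  0.37  ]), 'tool_rot': array([ 3.14  , -0.0012,  3.1264]), 'wrist_force': array([-0.0635,  0.0326, -0.4763]), 'gripper_width': np.float64(0.0399)}
top knob 58 [[558.0, 44.0, 294.0], [565.0, 52.0, 301.0], [575.0, 60.0, 305.0]]
top pull 210 [[563.0, -50.0, 23.0], [592.0, -34.0, 32.0], [644.0, -5.0, 38.0]]
scene knob 4 [[559.0, 47.0, 293.0], [560.0, 50.0, 296.0], [560.0, 57.0, 303.0]]
scene pull 177 [[565.0, -54.0, 22.0], [607.0, -37.0, 31.0], [645.0, -3.0, 39.0]]
```

Emit:
{"name": "send_rows", "arguments": {
  "series": [
    [0.045,0.0076,0.0373,0,0,0,0],
    [0.045,0.0076,0.0373,0,0,0,0],
    [0.045,0.0076,0.0373,0,0,0,0],
    [0.045,0.0076,0.0373,0,0,0,0],
    [0.045,0.0076,0.0373,0.03,0,0,0],
    [0.045,0,0,0.02,0,0,0],
    [0.045,0,0,0,0,0,0]
  ]
}}

```text
clock: 16.1
eef_pos: [0.5644, 0.0524, 0.3167]
tool_rot: [3.141, -0.007, 3.126]
wrist_force: [0.7, -1.0, -0.3]
gripper_width: 0.0455
```

Emit:
{"name": "send_rows", "arguments": {
  "series": [
    [0.045,0,0,0.02,0,0,0],
    [0.045,0,0,0.013,0,0,0],
    [0.045,0,0,0,0,0,0],
    [0.045,0,-0.012,0,0,0,0],
    [0.045,0,-0.012,0,0,0,0],
    [0.045,0,-0.012,0,0,0,0],
    [0.045,0,-0.012,0,0,0,0],
    [0.045,0,-0.008,0,0,0,0],
    [0.045,0,-0.004,0,0,0,0],
    [0.045,0,0,0,0,0,0]
  ]
}}

```text
clock: 17.1
eef_pos: [0.566, -0.0071, 0.2879]
tool_rot: [3.135, 0.002, 3.126]
wrist_force: [2.9, 10.8, 2.9]
gripper_width: 0.0453
```

Emit:
{"name": "send_rows", "arguments": {
  "series": [
    [0.045,0,0.012,0,0,0,0],
    [0.045,0,0,-0.03,0,0,0],
    [0.045,0,0,-0.04,0,0,0],
    [0.045,0.02,0.03,-0.02,0,0,0],
    [0.045,0.03,0.03,0,0,0,0],
    [0.045,0.03,0.03,0,0,0,0],
    [0.045,0,0.03,0,0,0,0]
  ]
}}

```text
clock: 17.8
eef_pos: [0.485, 0.1242, 0.3777]
tool_rot: [-3.139, 0.0, 3.125]
wrist_force: [0.2, -0.5, -0.0]
gripper_width: 0.0453
```

Run:
```python
from h import *
s=st()
for n in('top','scene','wrist'):
    im=img(n);P,_,_=world(im);P*=1000;h=cv2.cvtColor(im['pixels'],cv2.COLOR_RGB2HSV)
    if n=='wrist': save(im,'w6.png')
    o=(h[...,0]<20)&(h[...,1]>90)
    for nm,bx,e in(('knob',(545,588,-40,100,284,312),True),('handle',(430,545,150,240,150,260),o)):
        m=(P[...,0]>bx[0])&(P[...,0]<bx[1])&(P[...,1]>bx[2])&(P[...,1]<bx[3])&(P[...,2]>bx[4])&(P[...,2]<bx[5])&e
        q=P[m]; print(n,nm,len(q),np.percentile(q,[3,50,97],axis=0).round(0).tolist() if len(q) else '')
```

```text
{'clock': np.float64(17.8), 'qpos': array([ 0.1449, -0.2606,  1.7467, -0.0027,  1.6557, -1.4097]), 'eef_pos': array([0.485 , 0.1242, 0.3777]), 'tool_rot': array([-3.1389,  0.0002,  3.1252]), 'wrist_force': array([ 0.2036, -0.5483, -0.0316]), 'gripper_width': np.float64(0.0453)}
top knob 53 [[557.0, -3.0, 296.0], [565.0, 6.0, 301.0], [574.0, 14.0, 305.0]]
top handle 123 [[449.0, 174.0, 195.0], [465.0, 183.0, 202.0], [483.0, 195.0, 206.0]]
scene knob 32 [[560.0, -6.0, 292.0], [568.0, 0.0, 299.0], [575.0, 9.0, 307.0]]
scene handle 187 [[453.0, 170.0, 187.0], [494.0, 179.0, 201.0], [542.0, 190.0, 208.0]]
wrist knob 0 
wrist handle 1938 [[449.0, 175.0, 195.0], [489.0, 185.0, 204.0], [536.0, 197.0, 207.0]]
```

View pics/w6.png

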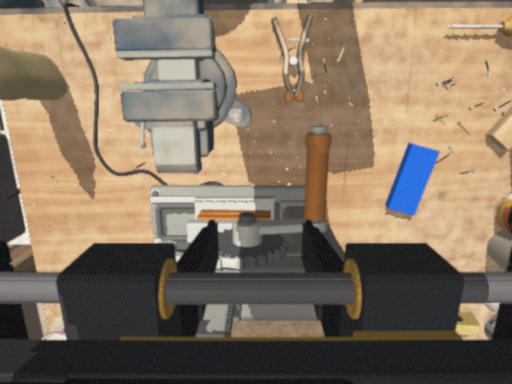

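The lever is right (knob y=6 mm). The wrist view shows the handle at (317,175), upright and pointing to the robot. Taking hold of it.

Emit:
{"name": "send_rows", "arguments": {
  "series": [
    [0.05,0.001,0.031,0,0,0,0],
    [0.05,0,0.03,0.03,0,0,0],
    [0.05,0,0,0.04,0,0,0],
    [0.05,0,0,0.045,0,0,0],
    [0.05,0,0,0.045,0,0,0],
    [0.05,0,0,0.035,0,0,0],
    [0.05,0,0,0.009,0,0,0],
    [0.05,0,0,0,0,0,0]
  ]
}}

```text
clock: 18.75
eef_pos: [0.4867, 0.1839, 0.1717]
tool_rot: [-3.139, -0.004, 3.125]
wrist_force: [0.5, 0.1, 0.4]
gripper_width: 0.0499
```

Run:
```python
from h import *
st()
z=np.load('s0.npz',allow_pickle=True)
for k in'ab':
    P,_,_=world(z[k].item());P*=1000
    m=(P[...,0]>400)&(P[...,0]<510)&(P[...,1]>-80)&(P[...,1]<110)&(P[...,2]>5)
    print(np.percentile(P[m],[50,90,99,100],axis=0).round())
# circle offsets
for th in np.r_[-.26,-.41,np.arange(-.2,2.75,.2),2.73]:
    p=np.radians(85)-th; print(round(th,2),(75*np.sin(p)).round(1),(75*np.cos(p)).round(1))
```

```text
{'clock': np.float64(18.75), 'qpos': array([ 0.2587, -0.1321,  1.9787, -0.0011,  1.2992, -1.2952]), 'eef_pos': array([0.4867, 0.1839, 0.1717]), 'tool_rot': array([-3.1395, -0.0038,  3.125 ]), 'wrist_force': array([0.4859, 0.0872, 0.3543]), 'gripper_width': np.float64(0.0499)}
[[440. -14. 104.]
 [485.  36. 144.]
 [505.  68. 148.]
 [509.  86. 151.]]
[[439.  22. 131.]
 [485.  78. 145.]
 [503. 106. 148.]
 [503. 109. 150.]]
-0.26 73.9 -12.9
-0.41 71.1 -23.8
-0.2 74.5 -8.4
0.0 74.7 6.5
0.2 71.9 21.2
0.4 66.3 35.1
0.6 58.0 47.6
0.8 47.4 58.2
1.0 34.9 66.4
1.2 21.0 72.0
1.4 6.3 74.7
1.6 -8.7 74.5
1.8 -23.3 71.3
2.0 -37.0 65.2
2.2 -49.3 56.6
2.4 -59.5 45.6
2.6 -67.4 32.9
2.73 -71.1 23.9
```

Emit:
{"name": "send_rows", "arguments": {
  "series": [
    [0,0,0,0,0,0,0],
    [0,0,0,0,0,0,0],
    [0,0,0,0,0,0,0],
    [0,0,0,0,0,0,0]
  ],
  "force": 45
}}

```text
clock: 19.15
eef_pos: [0.4881, 0.1855, 0.175]
tool_rot: [3.141, 0.002, 3.126]
wrist_force: [0.1, -0.2, 0.3]
gripper_width: 0.0231
```

Emit:
{"name": "send_rows", "arguments": {
  "series": [
    [0,0,-0.0004,0.0025,0,0,0],
    [0,0,-0.0005,0.0025,0,0,0],
    [0,0,-0.0006,0.0025,0,0,0],
    [0,0,-0.0007,0.0025,0,0,0],
    [0,0,-0.0008,0.0025,0,0,0],
    [0,0,-0.0009,0.0025,0,0,0],
    [0,0,0,0,0,0,0]
  ]
}}

```text
clock: 19.85
eef_pos: [0.4881, 0.1816, 0.1599]
tool_rot: [3.141, 0.002, 3.126]
wrist_force: [-0.9, -0.5, 4.5]
gripper_width: 0.0225
```

Run:
```python
from h import *
st()
for n in('top','scene'):
    im=img(n);P,_,_=world(im);P*=1000
    m=(P[...,0]>588)&(P[...,0]<625)&(P[...,1]>65)&(P[...,1]<105)&(P[...,2]>300)&(P[...,2]<345)
    print(n,m.sum(),np.percentile(P[m][:,2],[50,75,90,97]) if m.any() else '')
```

```text
{'clock': np.float64(19.85), 'qpos': array([ 0.2532, -0.1253,  1.9931, -0.0001,  1.2715, -1.3022]), 'eef_pos': array([0.4881, 0.1816, 0.1599]), 'tool_rot': array([3.1411, 0.0022, 3.1262]), 'wrist_force': array([-0.9154, -0.5148,  4.466 ]), 'gripper_width': np.float64(0.0225)}
top 148 [323.1384 324.3456 324.987  325.586 ]
scene 97 [321.6488 325.1564 326.3874 327.1738]
```

The pawl has jumped clear: the ram rose about 4 mm and the handle carries 4.5 N. Computing the let-down arc.

```bash
cat > arc.py <<'E'
import sys,numpy as np
# start from measured TCP y,z ; th grid
y,z=float(sys.argv[1])-.1116,float(sys.argv[2])-.1879
th0=np.radians(85)-np.arctan2(y,z); th=np.r_[np.arange(1,21)*.045+th0]
th=np.minimum(th,float(sys.argv[3]))
p=np.radians(85)-th; Y=np.r_[y,.075*np.sin(p)];Z=np.r_[z,.075*np.cos(p)]
print('th0',th0,'r',np.hypot(y,z),'end',th[-1],Y[-1]+.1116,Z[-1]+.1879)
rows=np.c_[np.diff(Y.round(4)),-np.diff(Z.round(4))]
print(', '.join('[0, 0, %.4f, %.4f, 0, 0, 0]'%tuple(r) for r in rows))
E
python3 arc.py .1816 .1599 9
```

```text
th0 -0.4677728397120817 r 0.07539230729988307 end 0.4322271602879182 0.17670530078506191 0.22513304727908554
[0, 0, 0.0008, -0.0033, 0, 0, 0], [0, 0, 0.0011, -0.0032, 0, 0, 0], [0, 0, 0.0009, -0.0033, 0, 0, 0], [0, 0, 0.0007, -0.0033, 0, 0, 0], [0, 0, 0.0006, -0.0033, 0, 0, 0], [0, 0, 0.0004, -0.0033, 0, 0, 0], [0, 0, 0.0003, -0.0034, 0, 0, 0], [0, 0, 0.0002, -0.0034, 0, 0, 0], [0, 0, 0.0000, -0.0033, 0, 0, 0], [0, 0, -0.0002, -0.0034, 0, 0, 0], [0, 0, -0.0003, -0.0034, 0, 0, 0], [0, 0, -0.0005, -0.0033, 0, 0, 0], [0, 0, -0.0006, -0.0033, 0, 0, 0], [0, 0, -0.0007, -0.0033, 0, 0, 0], [0, 0, -0.0009, -0.0033, 0, 0, 0], [0, 0, -0.0011, -0.0032, 0, 0, 0], [0, 0, -0.0012, -0.0031, 0, 0, 0], [0, 0, -0.0013, -0.0031, 0, 0, 0], [0, 0, -0.0015, -0.0031, 0, 0, 0], [0, 0, -0.0016, -0.0029, 0, 0, 0]
```

Emit:
{"name": "send_rows", "arguments": {
  "series": [
    [0,0,0.0008,-0.0033,0,0,0],
    [0,0,0.0011,-0.0032,0,0,0],
    [0,0,0.0009,-0.0033,0,0,0],
    [0,0,0.0007,-0.0033,0,0,0],
    [0,0,0.0006,-0.0033,0,0,0],
    [0,0,0.0004,-0.0033,0,0,0],
    [0,0,0.0003,-0.0034,0,0,0],
    [0,0,0.0002,-0.0034,0,0,0],
    [0,0,0,-0.0033,0,0,0],
    [0,0,-0.0002,-0.0034,0,0,0],
    [0,0,-0.0003,-0.0034,0,0,0],
    [0,0,-0.0005,-0.0033,0,0,0],
    [0,0,-0.0006,-0.0033,0,0,0],
    [0,0,-0.0007,-0.0033,0,0,0],
    [0,0,-0.0009,-0.0033,0,0,0],
    [0,0,-0.0011,-0.0032,0,0,0],
    [0,0,-0.0012,-0.0031,0,0,0],
    [0,0,-0.0013,-0.0031,0,0,0],
    [0,0,-0.0015,-0.0031,0,0,0],
    [0,0,-0.0016,-0.0029,0,0,0]
  ]
}}

```text
clock: 21.95
eef_pos: [0.4878, 0.1764, 0.2246]
tool_rot: [3.142, 0.002, 3.126]
wrist_force: [4.3, 1.5, 5.9]
gripper_width: 0.0218
```

```bash
python3 arc.py .1764 .2246 9; python3 arc.py .1409 .2567 9
```

```text
th0 0.42804889090502707 r 0.07447100106752963 end 1.328048890905027 0.12321414664295278 0.261995287284388
[0, 0, -0.0013, -0.0032, 0, 0, 0], [0, 0, -0.0018, -0.0028, 0, 0, 0], [0, 0, -0.0020, -0.0027, 0, 0, 0], [0, 0, -0.0021, -0.0026, 0, 0, 0], [0, 0, -0.0022, -0.0026, 0, 0, 0], [0, 0, -0.0024, -0.0024, 0, 0, 0], [0, 0, -0.0024, -0.0024, 0, 0, 0], [0, 0, -0.0025, -0.0022, 0, 0, 0], [0, 0, -0.0027, -0.0021, 0, 0, 0], [0, 0, -0.0027, -0.0020, 0, 0, 0], [0, 0, -0.0028, -0.0018, 0, 0, 0], [0, 0, -0.0029, -0.0018, 0, 0, 0], [0, 0, -0.0030, -0.0016, 0, 0, 0], [0, 0, -0.0030, -0.0014, 0, 0, 0], [0, 0, -0.0031, -0.0013, 0, 0, 0], [0, 0, -0.0032, -0.0012, 0, 0, 0], [0, 0, -0.0032, -0.0011, 0, 0, 0], [0, 0, -0.0033, -0.0009, 0, 0, 0], [0, 0, -0.0033, -0.0007, 0, 0, 0], [0, 0, -0.0033, -0.0006, 0, 0, 0]
th0 1.080920778071678 r 0.07477920834028665 end 1.980920778071678 0.0758149334314179 0.25381228269967704
[0, 0, -0.0030, -0.0015, 0, 0, 0], [0, 0, -0.0032, -0.0011, 0, 0, 0], [0, 0, -0.0033, -0.0009, 0, 0, 0], [0, 0, -0.0032, -0.0008, 0, 0, 0], [0, 0, -0.0033, -0.0007, 0, 0, 0], [0, 0, -0.0034, -0.0005, 0, 0, 0], [0, 0, -0.0033, -0.0004, 0, 0, 0], [0, 0, -0.0034, -0.0002, 0, 0, 0], [0, 0, -0.0034, -0.0001, 0, 0, 0], [0, 0, -0.0034, 0.0001, 0, 0, 0], [0, 0, -0.0033, 0.0002, 0, 0, 0], [0, 0, -0.0034, 0.0004, 0, 0, 0], [0, 0, -0.0033, 0.0005, 0, 0, 0], [0, 0, -0.0033, 0.0007, 0, 0, 0], [0, 0, -0.0033, 0.0009, 0, 0, 0], [0, 0, -0.0032, 0.0009, 0, 0, 0], [0, 0, -0.0032, 0.0012, 0, 0, 0], [0, 0, -0.0031, 0.0012, 0, 0, 0], [0, 0, -0.0031, 0.0014, 0, 0, 0], [0, 0, -0.0030, 0.0016, 0, 0, 0]
```

Emit:
{"name": "send_rows", "arguments": {
  "series": [
    [0,0,-0.0015,-0.003,0,0,0],
    [0,0,-0.0018,-0.0028,0,0,0],
    [0,0,-0.002,-0.0027,0,0,0],
    [0,0,-0.0021,-0.0026,0,0,0],
    [0,0,-0.0022,-0.0026,0,0,0],
    [0,0,-0.0024,-0.0024,0,0,0],
    [0,0,-0.0024,-0.0024,0,0,0],
    [0,0,-0.0025,-0.0022,0,0,0],
    [0,0,-0.0027,-0.0021,0,0,0],
    [0,0,-0.0027,-0.002,0,0,0],
    [0,0,-0.0028,-0.0018,0,0,0],
    [0,0,-0.0029,-0.0018,0,0,0],
    [0,0,-0.003,-0.0016,0,0,0],
    [0,0,-0.003,-0.0014,0,0,0],
    [0,0,-0.0031,-0.0013,0,0,0],
    [0,0,-0.0032,-0.0012,0,0,0],
    [0,0,-0.0032,-0.0011,0,0,0],
    [0,0,-0.0033,-0.0009,0,0,0],
    [0,0,-0.0033,-0.0007,0,0,0],
    [0,0,-0.0033,-0.0006,0,0,0]
  ]
}}

```text
clock: 23.95
eef_pos: [0.487, 0.1212, 0.2614]
tool_rot: [-3.138, 0.002, 3.125]
wrist_force: [4.6, -4.4, 4.3]
gripper_width: 0.0222
```

```bash
python3 arc.py .1214 .2615 9
```

```text
th0 1.3511563311846293 r 0.07424957912338628 end 2.251156331184629 0.05951780290042398 0.24186707093479243
[0, 0, -0.0033, -0.0011, 0, 0, 0], [0, 0, -0.0033, -0.0002, 0, 0, 0], [0, 0, -0.0034, -0.0001, 0, 0, 0], [0, 0, -0.0034, 0.0001, 0, 0, 0], [0, 0, -0.0033, 0.0002, 0, 0, 0], [0, 0, -0.0034, 0.0004, 0, 0, 0], [0, 0, -0.0033, 0.0005, 0, 0, 0], [0, 0, -0.0033, 0.0007, 0, 0, 0], [0, 0, -0.0033, 0.0009, 0, 0, 0], [0, 0, -0.0032, 0.0010, 0, 0, 0], [0, 0, -0.0032, 0.0011, 0, 0, 0], [0, 0, -0.0031, 0.0012, 0, 0, 0], [0, 0, -0.0031, 0.0015, 0, 0, 0], [0, 0, -0.0030, 0.0015, 0, 0, 0], [0, 0, -0.0029, 0.0017, 0, 0, 0], [0, 0, -0.0029, 0.0018, 0, 0, 0], [0, 0, -0.0027, 0.0019, 0, 0, 0], [0, 0, -0.0027, 0.0021, 0, 0, 0], [0, 0, -0.0026, 0.0021, 0, 0, 0], [0, 0, -0.0025, 0.0023, 0, 0, 0]
```

Emit:
{"name": "send_rows", "arguments": {
  "series": [
    [0,0,-0.0033,-0.0009,0,0,0],
    [0,0,-0.0033,-0.0002,0,0,0],
    [0,0,-0.0034,-0.0001,0,0,0],
    [0,0,-0.0034,0.0001,0,0,0],
    [0,0,-0.0033,0.0002,0,0,0],
    [0,0,-0.0034,0.0004,0,0,0],
    [0,0,-0.0033,0.0005,0,0,0],
    [0,0,-0.0033,0.0007,0,0,0],
    [0,0,-0.0033,0.0009,0,0,0],
    [0,0,-0.0032,0.001,0,0,0],
    [0,0,-0.0032,0.0011,0,0,0],
    [0,0,-0.0031,0.0012,0,0,0],
    [0,0,-0.0031,0.0015,0,0,0],
    [0,0,-0.003,0.0015,0,0,0],
    [0,0,-0.0029,0.0017,0,0,0],
    [0,0,-0.0029,0.0018,0,0,0],
    [0,0,-0.0027,0.0019,0,0,0],
    [0,0,-0.0027,0.0021,0,0,0]
  ]
}}

```text
clock: 25.75
eef_pos: [0.4862, 0.0636, 0.2445]
tool_rot: [-3.136, 0.001, 3.125]
wrist_force: [8.1, -7.6, -0.9]
gripper_width: 0.0222
```

Run:
```python
from h import *
s=st(); import os
os.system('python3 arc.py %f %f 2.85'%(s['eef_pos'][1],s['eef_pos'][2]))
```

```text
th0 2.1862568446844444 r 0.0742069098938906 end 2.85 0.038160155427025305 0.20311805602228217
[0, 0, -0.0030, 0.0016, 0, 0, 0], [0, 0, -0.0024, 0.0024, 0, 0, 0], [0, 0, -0.0023, 0.0024, 0, 0, 0], [0, 0, -0.0022, 0.0026, 0, 0, 0], [0, 0, -0.0021, 0.0026, 0, 0, 0], [0, 0, -0.0020, 0.0028, 0, 0, 0], [0, 0, -0.0018, 0.0028, 0, 0, 0], [0, 0, -0.0017, 0.0029, 0, 0, 0], [0, 0, -0.0016, 0.0030, 0, 0, 0], [0, 0, -0.0014, 0.0031, 0, 0, 0], [0, 0, -0.0013, 0.0031, 0, 0, 0], [0, 0, -0.0012, 0.0031, 0, 0, 0], [0, 0, -0.0010, 0.0033, 0, 0, 0], [0, 0, -0.0009, 0.0032, 0, 0, 0], [0, 0, -0.0005, 0.0025, 0, 0, 0], [0, 0, 0.0000, -0.0000, 0, 0, 0], [0, 0, 0.0000, -0.0000, 0, 0, 0], [0, 0, 0.0000, -0.0000, 0, 0, 0], [0, 0, 0.0000, -0.0000, 0, 0, 0], [0, 0, 0.0000, -0.0000, 0, 0, 0]
{'clock': np.float64(25.75), 'qpos': array([ 0.0241, -0.2563,  1.9614, -0.0059,  1.4353, -1.529 ]), 'eef_pos': array([0.4862, 0.0636, 0.2445]), 'tool_rot': array([-3.1358,  0.0014,  3.1247]), 'wrist_force': array([ 8.1138, -7.6327, -0.9128]), 'gripper_width': np.float64(0.0222)}
```

Emit:
{"name": "send_rows", "arguments": {
  "series": [
    [0,-0.0003,-0.0028,0.0018,0,0,0],
    [0,-0.0003,-0.0024,0.0024,0,0,0],
    [0,-0.0003,-0.0023,0.0024,0,0,0],
    [0,-0.0003,-0.0022,0.0026,0,0,0],
    [0,0,-0.0021,0.0026,0,0,0],
    [0,0,-0.002,0.0028,0,0,0],
    [0,0,-0.0018,0.0028,0,0,0],
    [0,0,-0.0017,0.0029,0,0,0],
    [0,0,-0.0016,0.003,0,0,0]
  ]
}}

```text
clock: 26.65
eef_pos: [0.4859, 0.0445, 0.2201]
tool_rot: [-3.135, -0.002, 3.125]
wrist_force: [6.3, -8.9, -2.7]
gripper_width: 0.0221
```

Emit:
{"name": "send_rows", "arguments": {
  "series": [
    [0,0,-0.001,0.002,0,0,0],
    [0,0,-0.0008,0.002,0,0,0],
    [0,0,0,0,0,0,0]
  ]
}}

```text
clock: 26.95
eef_pos: [0.4858, 0.0425, 0.2157]
tool_rot: [-3.135, -0.002, 3.125]
wrist_force: [7.8, -9.7, -3.9]
gripper_width: 0.022
```

Emit:
{"name": "send_rows", "arguments": {
  "series": [
    [0,0,-0.0015,0.002,0,0,0],
    [0,0,-0.0013,0.002,0,0,0],
    [0,0,-0.0005,0.0015,0,0,0],
    [0,0,0,0,0,0,0]
  ]
}}

```text
clock: 27.35
eef_pos: [0.4859, 0.0408, 0.2112]
tool_rot: [-3.138, -0.002, 3.125]
wrist_force: [5.4, -4.1, -2.0]
gripper_width: 0.0223
```

```bash
cat > ram.py <<'E'
from h import *
for n in('top','scene'):
    im=img(n);P,_,_=world(im);P*=1000
    m=(P[...,0]>592)&(P[...,0]<617)&(P[...,1]>72)&(P[...,1]<96)&(P[...,2]>248)&(P[...,2]<345)
    print(n,m.sum(),np.percentile(P[m][:,2],[25,50,75,90,97]))
E
python3 ram.py
```

```text
top 94 [253.46665481 254.48185727 255.33036988 256.14259946 256.95438993]
scene 36 [254.47814123 255.23355442 256.36092689 258.810141   261.29883281]
```

Emit:
{"name": "send_rows", "arguments": {
  "series": [
    [0,0,-0.0005,0.0015,0,0,0],
    [0,0,-0.0004,0.0015,0,0,0],
    [0,0,0,0,0,0,0]
  ]
}}

```text
clock: 27.75
eef_pos: [0.486, 0.0406, 0.2107]
tool_rot: [-3.14, -0.001, 3.126]
wrist_force: [0.7, -2.7, 7.8]
gripper_width: 0.0218
```

The load has come off: the force flipped to +7.8 N and the ram top sits at about 254 mm as predicted, so the platen rests on the boards. Letting go and going to the lever.

Emit:
{"name": "send_rows", "arguments": {
  "series": [
    [0,0,0,-0.001,0,0,0],
    [0.03,0,0,0,0,0,0],
    [0.05,0,0,0,0,0,0],
    [0.05,0,0,0,0,0,0],
    [0.05,0,0,-0.02,0,0,0],
    [0.05,0,0,-0.045,0,0,0],
    [0.05,0,0,-0.045,0,0,0],
    [0.05,0,0,-0.045,0,0,0],
    [0.045,-0.03,-0.012,0,0,0,0],
    [0.045,-0.03,-0.012,0,0,0,0],
    [0.045,-0.02,-0.01,0,0,0,0],
    [0.045,0,0,0.02,0,0,0],
    [0.045,0,0,0.02,0,0,0],
    [0.045,0,0,0,0,0,0]
  ]
}}

```text
clock: 29.15
eef_pos: [0.564, 0.0064, 0.3209]
tool_rot: [3.141, -0.009, 3.126]
wrist_force: [0.2, -0.7, -0.6]
gripper_width: 0.0451
```

```bash
python3 ram.py
python3 - <<'E'
from h import *
im=img('top');P,_,_=world(im);P*=1000;h=cv2.cvtColor(im['pixels'],cv2.COLOR_RGB2HSV)
st()
for nm,bx,e in(('knob',(545,588,-40,100,284,312),True),('handle',(430,545,0,90,200,260),(h[...,0]<20)&(h[...,1]>90))):
    m=(P[...,0]>bx[0])&(P[...,0]<bx[1])&(P[...,1]>bx[2])&(P[...,1]<bx[3])&(P[...,2]>bx[4])&(P[...,2]<bx[5])&e
    q=P[m]; print(nm,len(q),np.percentile(q,[3,50,97],axis=0).round(0).tolist() if len(q) else '')
E
```

```text
{'clock': np.float64(29.25), 'qpos': array([-0.0838, -0.1076,  1.7004,  0.0001,  1.5513, -1.6392]), 'eef_pos': array([0.5652, 0.0064, 0.325 ]), 'tool_rot': array([ 3.1413, -0.0024,  3.1262]), 'wrist_force': array([0.6835, 0.6784, 0.0633]), 'gripper_width': np.float64(0.0452)}
knob 19 [[557.0, -1.0, 295.0], [560.0, 6.0, 301.0], [572.0, 13.0, 304.0]]
handle 0 Traceback (most recent call last):
  File "ram.py", line 5, in <module>
    print(n,m.sum(),np.percentile(P[m][:,2],[25,50,75,90,97]))
                    ~~~~~~~~~~~~~^^^^^^^^^^^^^^^^^^^^^^^^^^^^
    return _quantile_unchecked(
        a, q, axis, out, overwrite_input, method, keepdims, weights)
    return _ureduce(a,
                    func=_quantile_ureduce_func,
    ...<5 lines>...
                    overwrite_input=overwrite_input,
                    method=method)
    r = func(a, **kwargs)
    result = _quantile(arr,
                       quantiles=q,
    ...<2 lines>...
                       out=out,
                       weights=wgt)
    slices_having_nans = np.isnan(arr[-1, ...])
                                  ~~~^^^^^^^^^
IndexError: index -1 is out of bounds for axis 0 with size 0
```

Emit:
{"name": "send_rows", "arguments": {
  "series": [
    [0.045,0,0,0.02,0,0,0],
    [0.045,0,0,0.018,0,0,0],
    [0.045,0,0,0,0,0,0],
    [0.045,0,0.012,0,0,0,0],
    [0.045,0,0.012,0,0,0,0],
    [0.045,0,0.012,0,0,0,0],
    [0.045,0,0.012,0,0,0,0],
    [0.045,0,0.008,0,0,0,0],
    [0.045,0,0.004,0,0,0,0],
    [0.045,0,0,0,0,0,0]
  ]
}}

```text
clock: 30.25
eef_pos: [0.5672, 0.0659, 0.288]
tool_rot: [-3.139, 0.001, 3.127]
wrist_force: [2.3, -5.6, 2.3]
gripper_width: 0.0451
```

Emit:
{"name": "send_rows", "arguments": {
  "series": [
    [0.045,0,0.0015,0,0,0,0],
    [0.045,0,0,0,0,0,0]
  ]
}}

```text
clock: 30.45
eef_pos: [0.5673, 0.066, 0.288]
tool_rot: [-3.137, 0.001, 3.126]
wrist_force: [2.1, -8.8, 2.5]
gripper_width: 0.0451
```

Emit:
{"name": "send_rows", "arguments": {
  "series": [
    [0.045,0,-0.013,0,0,0,0],
    [0.045,0,0,-0.03,0,0,0],
    [0.045,0,0,-0.04,0,0,0],
    [0.045,0.03,-0.04,-0.02,0,0,0],
    [0.045,0.04,-0.04,0,0,0,0],
    [0.045,0.04,-0.04,0,0,0,0],
    [0.045,0.04,-0.04,0,0,0,0],
    [0.045,0.04,-0.04,0,0,0,0],
    [0.045,0,0,0,0,0,0]
  ]
}}

```text
clock: 31.35
eef_pos: [0.3916, -0.1236, 0.376]
tool_rot: [3.141, -0.0, 3.119]
wrist_force: [0.8, 0.1, 1.1]
gripper_width: 0.045
```

Run:
```python
from h import *
st()
z=np.load('s0.npz',allow_pickle=True)
for n,k in(('top','b'),('scene','a')):
    im=img(n);P,_,_=world(im);P*=1000;h=cv2.cvtColor(im['pixels'],cv2.COLOR_RGB2HSV)
    o=(h[...,0]<20)&(h[...,1]>90)
    for nm,bx,e in(('knob',(545,588,-40,100,284,312),True),('handle',(430,545,0,90,200,260),o),('ram',(592,617,72,96,252,345),True),('boards',(560,640,0,150,38,90),o)):
        m=(P[...,0]>bx[0])&(P[...,0]<bx[1])&(P[...,1]>bx[2])&(P[...,1]<bx[3])&(P[...,2]>bx[4])&(P[...,2]<bx[5])&e
        q=P[m]; print(n,nm,len(q),np.percentile(q,[3,50,97],axis=0).round(0).tolist() if len(q) else '')
    if n=='scene': sc=im['pixels'][150:290,215:345]; 
    else: tp=im['pixels'][140:270,130:350]
a=cv2.resize(sc,(500,540),interpolation=cv2.INTER_CUBIC)
cv2.imwrite('pics/f.png',a[...,::-1]); cv2.imwrite('pics/g.png',cv2.resize(tp,None,fx=3.6,fy=3.6,interpolation=cv2.INTER_CUBIC)[...,::-1])
```

```text
{'clock': np.float64(31.35), 'qpos': array([-0.4371, -0.4727,  1.9057,  0.0007,  1.7089, -1.9856]), 'eef_pos': array([ 0.3916, -0.1236,  0.376 ]), 'tool_rot': array([ 3.1408, -0.0001,  3.1194]), 'wrist_force': array([0.8269, 0.0931, 1.1052]), 'gripper_width': np.float64(0.045)}
top knob 58 [[557.0, 44.0, 295.0], [565.0, 52.0, 301.0], [575.0, 60.0, 306.0]]
top handle 322 [[449.0, 28.0, 231.0], [491.0, 39.0, 239.0], [535.0, 49.0, 242.0]]
top ram 89 [[594.0, 72.0, 252.0], [604.0, 84.0, 255.0], [617.0, 95.0, 257.0]]
top boards 1 [[583.0, 137.0, 45.0], [583.0, 137.0, 45.0], [583.0, 137.0, 45.0]]
scene knob 36 [[560.0, 42.0, 286.0], [567.0, 47.0, 299.0], [575.0, 56.0, 306.0]]
scene handle 215 [[451.0, 25.0, 224.0], [493.0, 32.0, 237.0], [539.0, 44.0, 244.0]]
scene ram 29 [[593.0, 74.0, 253.0], [603.0, 84.0, 255.0], [616.0, 95.0, 261.0]]
scene boards 129 [[585.0, 24.0, 40.0], [605.0, 30.0, 63.0], [628.0, 36.0, 78.0]]
```

View pics/f.png

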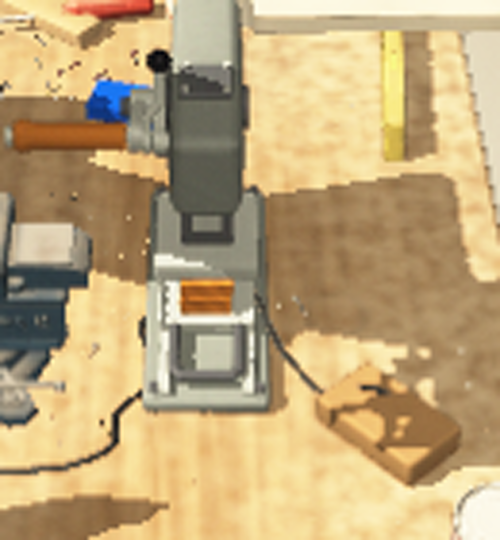

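View pics/g.png

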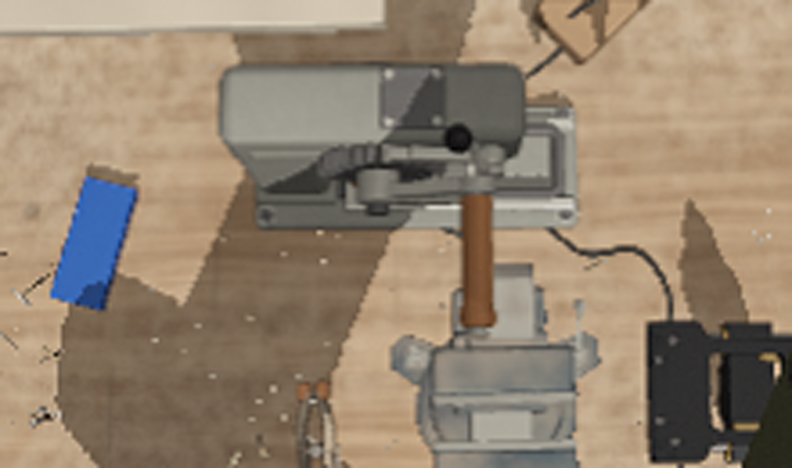

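The side view shows the two stacked end faces at (207,297), lined up. The crank handle points right at (85,135) and the pawl knob is back left at (158,60). One numeric flushness check, then I hand in.

Run:
```python
from h import *
y=[];
Q=[]
for i in range(6):
    im=img('scene');P,_,_=world(im);P=P*1000;h=cv2.cvtColor(im['pixels'],cv2.COLOR_RGB2HSV)
    m=(h[...,0]<20)&(h[...,1]>90)&(P[...,0]>570)&(P[...,0]<640)&(P[...,1]>10)&(P[...,1]<60)&(P[...,2]>38)&(P[...,2]<76); Q.append(P[m])
q=np.vstack(Q)
for a,b in((40,53),(57,72)):
    r=q[(q[:,2]>a)&(q[:,2]<b)]; print(a,b,len(r),'y',np.median(r[:,1]).round(1),'x',np.percentile(r[:,0],[1,50,99]).round(1))
st()
ctrl.sign_off()
```

```text
40 53 215 y 30.8 x [584.7 605.  625.3]
57 72 284 y 30.0 x [584.9 605.  628.6]
{'clock': np.float64(31.75), 'qpos': array([-0.4259, -0.4661,  1.9016,  0.0005,  1.7074, -1.9835]), 'eef_pos': array([ 0.3952, -0.1203,  0.3759]), 'tool_rot': array([ 3.1407, -0.0009,  3.1285]), 'wrist_force': array([0.181 , 0.043 , 0.8503]), 'gripper_width': np.float64(0.045)}
the job is handed in; nothing more can be done
```

I did the whole job in the order asked and handed it in at about 32 s of the 72 s allowed, with the arm clear of everything.

- **Boards:** The loose orange board lies on the glued one. The last depth check put their right-hand end faces 0.8 mm apart. Their centres across the width agreed at 605.0 mm. The upper board's far edge read about 3 mm further out (628.6 against 625.3 mm), which I took as edge-pixel noise and did not check further. The left-hand ends are hidden under the head, so I could not check them directly.
- **Bed:** It is pushed fully home. It stopped firmly at 13 N with the pull bar where it should be.
- **Pawl and crank:** With the lever right, winding up about 0.2 rad raised the ram about 4 mm and freed the pawl. I then let the crank turn back in hand at about 0.45 rad/s.
- **Platen:** It rests on the boards. The ram top reads about 255 mm against an expected 254 mm, the handle load had reversed before I let go, and the reading was the same afterwards.
- **Lever:** It is back left, with the knob measured at y = 52 mm, where it started.

I never touched the glue bottle, spring clamp, sanding block or blue look-alike. I did not measure their positions again at the end. I viewed 11 pictures, one over the budget.

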